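# Nip up the extruder's die plate in cross order

### The arm

A 7-joint arm with a two-finger parallel gripper is mounted at the origin on the work surface. World frame = base frame: x ahead of the robot, y to its left, z up, the work surface at z = 0. Lengths are in m, angles in rad, forces in N, time in s.
With the tool pointing down it reaches from about 0.425 to 0.875 m from the base axis. Payload 4.7 kg.
Tool frame: the origin (TCP) lies at the very end of the fingers, on their centre line; the grasp point (between the pads) lies 19 mm behind it; z points along the fingers, y is the line along which they close (so a half turn about z gives the same grasp; the last joint's range is limited). The gripper opens to 87 mm and grips with 3 to 60 N. Pads are 19 mm wide; open, the fingers measure 117 mm over their backs; the gripper's body (75 mm by 190 mm) begins 51 mm behind the grasp point.
Start: joints at [1.171, 0.321, -0.07, 1.45, 0.023, 1.371, -0.057], TCP at [0.261, -0.595, 0.191] pointing down, gripper open.
Joint ranges: [-2.86, 2.86], [-0.3, 2.09], [-1.38, 1.24], [0.06, 2.45], [-1.56, 4.7], [0.09, 2.05], [-2.69, 2.69]. Speed limits (rad/s): [2.57, 2.57, 3.14, 3.14, 3.14, 3.14, 3.14].

### API

Orientations are given as a rotation vector (axis times angle).
In Python, from bench import ctrl, get_image, job gives the robot as it stands.
- The arm moves only by the shell command python3 -m crank 'ROWS' [FORCE]. ROWS is JSON, a list that holds one entry, the list of rows, each a list of 5 numbers: the shift along the tool's x, y, z in mm, then the turn about the tool's z in rad, then the closure, from -1 (fully open) to 1 (shut), so that 0 is half open. A call has 1 to 10 rows; each row shifts and turns the commanded pose from where the row before left it, along the tool's axes as they then stand; what a row does not reach is not made up. A row lasts 1/12 s, in which the tool goes at most 41.7 mm and 7.16 degrees, less where a joint would pass 70% of its speed; a pose out of reach is approached as far as the arm can. A call with a gripper value outside its range is refused whole. The fingers move at their own pace and stop on an object; FORCE is the grip in N (left out, the last holds). Time passes only in rows, so rows that do not move let the fingers close. It gives the time, the measured TCP pose, the force, the opening and the grip force at its end, in the units of the state.
- ctrl.get_state(): the state, without advancing time (a new reading comes with each control period).
- get_image(name): name is "side" or "top" or "wrist"; returns a dict with "pixels" (420x560x3 uint8, red, green, blue), "fx", "fy", "cx", "cy" (pixels), "T" (4x4, takes a point from camera to world coordinates); the wrist camera has in their place "T_tool_cam" (4x4, takes a point from camera to tool coordinates, whose origin is the TCP and whose axes are the flange's). Camera axes: x right, y down, z forward; pixel columns grow to the right and rows downward; lengths in m; the calibration is good to about 2 mm. A picture is of the moment at which its call begins: read the wrist's pose just before it. There is no depth.
- job.close_job(): hands the job in; it is judged then, once.
The state is a dict: "time": time; "joint_positions": joint angles; "qd": joint speeds; "joint_torque": joint torques, N m; "position": TCP position; "tool_rot": TCP orientation; "ft_force": force on the tool from outside, world axes, zero at the start; "torque": the same for the moment, N m; "grip_width": opening from 0.0 (shut) to 1.0 (fully open); "grip_force": force on a finger pad.
Only numpy, scipy, OpenCV 4.12 (cv2) and the standard library are available. Lean on these libraries where they do the work, as an engineer would, in place of code of your own. Each camera call takes 0.05 s, during which the arm holds its last target. There are 200 camera calls.

### The job

Seat the die plate evenly on the clay extruder by its four crank nuts: turn each clockwise by its red post about half a turn until you feel it go firm, then nip it on a little, about fifteen degrees, but never past about twenty-five degrees or the seal is crushed. Work in cross order: tighten one nut and then the one diagonally opposite before you tighten either of the other two. Handle the cranks gently, do not lean on the plate, leave the other things on the bench alone, and let go at the end.

Things in the scene. Friction and masses are not known exactly. Their poses are not given: they have to be found in the camera images.
- barrel: Clay-extruder barrel standing die end up, fixed to the bench: grey 190 mm square foot, green body, 180 mm square flange with four low lugs round the die plate. Origin: centre of the foot's underside, z up. Nuts stand on the corners of a 110 mm square round its axis: crank_a at (+55, +55) mm in this frame, crank_b (-55, +55), crank_c (-55, -55), crank_d (+55, -55). So a is opposite c, b opposite d.
- die_plate: The loose aluminium die plate, 150 x 150 x 10 mm, with a round dark die and clay in its middle, lying on a springy seal on the barrel, between the lugs, under the nuts. Origin: centre of its underside, z its normal. About 102 mm above the bench at first, about 100 mm when fully seated; each nut presses its own corner down.
- crank_a: Crank nut a: dark steel hub 27 mm across with a crank arm (14 mm wide) carrying a red post. Origin on its vertical turning axis at the hub's underside, 121 mm above the bench; z up. Arm top 30 mm over the origin, the highest part but for the post. Clockwise from above tightens: a brass foot comes down under it onto the plate, 6 mm per turn; the crank keeps its height. Stays where left.
- post_a (a point): Grip point on the axis of the upright round red post of crank nut a: 13 mm diameter, 38 mm tall, spinning freely on a pin in the arm, 34 mm from the nut's turning axis; the point lies 20 mm above the arm's top, 18 mm below the post's top. So a hand holding it need not turn with the nut. Another post can stand within 45 mm: open no more than about 40 mm.
- nip_a (a joint): How far (rad) crank nut a has been nipped up clockwise past the point where it went firm. The nut first runs easily (0.05 N m, 1.5 to 2 N at the post) for 2.6 to 3.7 rad, not visible beforehand, then goes firm (0.45 N m, 13 N at the post). 0 = not yet nipped; tight is 0.05 to 0.45; above 0.45 the seal is crushed. No spring-back.
- crank_b: Crank nut b: dark steel hub 27 mm across with a crank arm (14 mm wide) carrying a red post. Origin on its vertical turning axis at the hub's underside, 121 mm above the bench; z up. Arm top 30 mm over the origin, the highest part but for the post. Clockwise from above tightens: a brass foot comes down under it onto the plate, 6 mm per turn; the crank keeps its height. Stays where left.
- post_b (a point): Grip point on the axis of the upright round red post of crank nut b: 13 mm diameter, 38 mm tall, spinning freely on a pin in the arm, 34 mm from the nut's turning axis; the point lies 20 mm above the arm's top, 18 mm below the post's top. So a hand holding it need not turn with the nut. Another post can stand within 45 mm: open no more than about 40 mm.
- nip_b (a joint): How far (rad) crank nut b has been nipped up clockwise past the point where it went firm. The nut first runs easily (0.05 N m, 1.5 to 2 N at the post) for 2.6 to 3.7 rad, not visible beforehand, then goes firm (0.45 N m, 13 N at the post). 0 = not yet nipped; tight is 0.05 to 0.45; above 0.45 the seal is crushed. No spring-back.
- crank_c: Crank nut c: dark steel hub 27 mm across with a crank arm (14 mm wide) carrying a red post. Origin on its vertical turning axis at the hub's underside, 121 mm above the bench; z up. Arm top 30 mm over the origin, the highest part but for the post. Clockwise from above tightens: a brass foot comes down under it onto the plate, 6 mm per turn; the crank keeps its height. Stays where left.
- post_c (a point): Grip point on the axis of the upright round red post of crank nut c: 13 mm diameter, 38 mm tall, spinning freely on a pin in the arm, 34 mm from the nut's turning axis; the point lies 20 mm above the arm's top, 18 mm below the post's top. So a hand holding it need not turn with the nut. Another post can stand within 45 mm: open no more than about 40 mm.
- nip_c (a joint): How far (rad) crank nut c has been nipped up clockwise past the point where it went firm. The nut first runs easily (0.05 N m, 1.5 to 2 N at the post) for 2.6 to 3.7 rad, not visible beforehand, then goes firm (0.45 N m, 13 N at the post). 0 = not yet nipped; tight is 0.05 to 0.45; above 0.45 the seal is crushed. No spring-back.
- crank_d: Crank nut d: dark steel hub 27 mm across with a crank arm (14 mm wide) carrying a red post. Origin on its vertical turning axis at the hub's underside, 121 mm above the bench; z up. Arm top 30 mm over the origin, the highest part but for the post. Clockwise from above tightens: a brass foot comes down under it onto the plate, 6 mm per turn; the crank keeps its height. Stays where left.
- post_d (a point): Grip point on the axis of the upright round red post of crank nut d: 13 mm diameter, 38 mm tall, spinning freely on a pin in the arm, 34 mm from the nut's turning axis; the point lies 20 mm above the arm's top, 18 mm below the post's top. So a hand holding it need not turn with the nut. Another post can stand within 45 mm: open no more than about 40 mm.
- nip_d (a joint): How far (rad) crank nut d has been nipped up clockwise past the point where it went firm. The nut first runs easily (0.05 N m, 1.5 to 2 N at the post) for 2.6 to 3.7 rad, not visible beforehand, then goes firm (0.45 N m, 13 N at the post). 0 = not yet nipped; tight is 0.05 to 0.45; above 0.45 the seal is crushed. No spring-back.
- tub_mid (a point): Middle (30 mm up) of a white plastic tub, 84 mm across, 60 mm tall, standing loose beside the barrel. Bystander.
- brush_grip (a point): Grip of a loose wooden-handled brush lying on the bench beside the barrel. Bystander.
- sleeve_mid (a point): Middle (30 mm up) of a loose clay blank, a tapered lump 70 mm across, 60 mm tall. Bystander.
Mind the look-alikes: they are no part of the job. Leave any brown, pink or yellow look-alike of the die_plate alone.

How it is judged:
On the way:
1. Two diagonally opposite nuts are tight while the other two are not yet firm (((value of joint each of nip_a, nip_c above 0.05 rad and value of joint each of nip_b, nip_d below 0.04 rad) or (value of joint each of nip_b, nip_d above 0.05 rad and value of joint each of nip_a, nip_c below 0.04 rad))), for 0.1 s.
At the end, for the whole second after the job is handed in: All four nuts are tight (each nipped 0.05 to 0.45 rad) and at rest, the die plate is fully down (its underside no more than 101 mm above the bench) and level within 0.011 rad (value of joint nip_a between 0.05 and 0.45 rad and velocity of joint each of nip_a, nip_b, nip_c, nip_d below 0.05 rad/s and value of joint nip_b between 0.05 and 0.45 rad and value of joint nip_c between 0.05 and 0.45 rad and value of joint nip_d between 0.05 and 0.45 rad and angle between die_plate's own z axis and vertical below 0.011 rad and z of die_plate in the frame of barrel below 0.101 m); the robot touches nothing.
It fails at once if A nut is overtightened (nipped more than 0.45 rad) and the seal crushed (value of joint any of nip_a, nip_b, nip_c, nip_d above 0.45 rad).
It fails at once if A crank is handled roughly (more than 45 N between robot and nut) (contact force between any of the fingers, the arm and crank_a above 45 N or contact force between any of the fingers, the arm and crank_b above 45 N or contact force between any of the fingers, the arm and crank_c above 45 N or contact force between any of the fingers, the arm and crank_d above 45 N).
It fails at once if The robot leans on the die plate with more than 20 N (contact force between any of the fingers, the arm and die_plate above 20 N).
It fails at once if A bystander is moved more than 15 mm (distance of any of tub_mid, brush_grip, sleeve_mid from where it was at the start of the episode above 0.015 m).
It also fails if it takes over 72 s, if anything falls off the work surface, if the arm or the gripper's body presses on something with over 40 N, if the wrist force passes 120 N, or if a joint passes its speed limit or range.

## Working session

There is one attempt and no reset: what is moved stays moved. The work goes in short steps, Python scripts to look and compute and a shell command to move; the robot and the scene stay as the last step left them, time stands still between calls to the robot, and variables do not carry over. Pictures are saved under pics/ and viewed, at most 10 in all, crops included, and the job is handed in when it is done.

```bash
mkdir -p pics; ls; python3 - <<'E'
from bench import ctrl,get_image
import cv2,numpy as np
s=ctrl.get_state();print(s)
for n in("top","side"):
    d=get_image(n);cv2.imwrite(f"pics/{n}0.png",d["pixels"][:,:,::-1]);print(n,d["fx"],d["cx"],d["cy"],np.round(d["T"],4).tolist())
E
```

```text
pics
{'time': 0.0, 'joint_positions': array([ 1.17109847,  0.32184144, -0.07007492,  1.45168711,  0.02258666,
        1.37079457, -0.05691913]), 'qd': array([ 0.0005538 , -0.00047484, -0.00114642, -0.00027294,  0.00134364,
       -0.00108668,  0.00069431]), 'joint_torque': array([-1.15099323e-03, -4.91284096e+01, -4.04575747e-01, -3.12525380e+01,
       -6.38302742e-02,  4.38011752e-02,  1.88743734e-04]), 'position': array([ 0.26105869, -0.59459341,  0.19014344]), 'tool_rot': array([-3.07274895e+00, -6.44977631e-01,  7.62653916e-04]), 'ft_force': array([0.52103762, 0.20990338, 0.66560506]), 'torque': array([ 0.01512256, -0.03736828, -0.01551842]), 'grip_force': 0.0, 'grip_width': 1.0010577176850606}
top 408.0266958603524 274.9514759763553 209.33463630422804 [[0.0298, -0.9915, 0.1264, 0.4437], [-0.9991, -0.0332, -0.025, 0.0752], [0.029, -0.1255, -0.9917, 0.9868], [0.0, 0.0, 0.0, 1.0]]
side 406.51061107669983 275.949865059634 211.54835991589846 [[0.9754, -0.1399, 0.1701, 0.3683], [-0.2189, -0.5304, 0.819, -0.6829], [-0.0244, -0.8362, -0.548, 0.6199], [0.0, 0.0, 0.0, 1.0]]
```

View pics/top0.png

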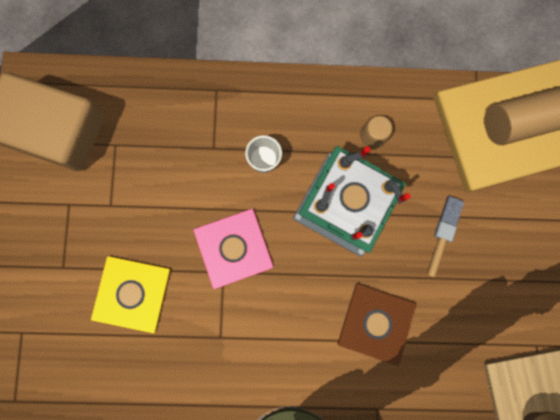

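View pics/side0.png

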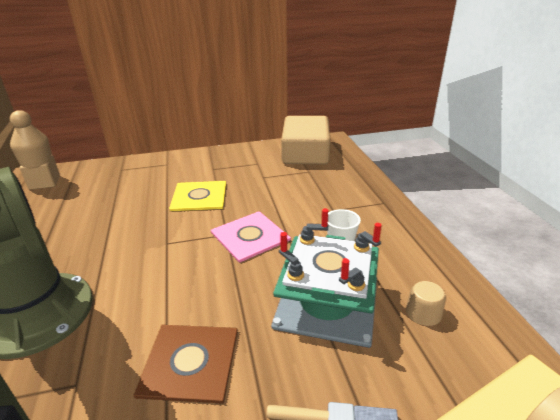

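```bash
cat > h.py <<'E'
import numpy as np,cv2
from bench import ctrl,get_image
from scipy.spatial.transform import Rotation as R
def ray(d,u,v,z,T=None):
    T=d["T"] if T is None else T
    r=T[:3,:3]@[(u-d["cx"])/d["fx"],(v-d["cy"])/d["fy"],1]
    return T[:3,3]+r*(z-T[2,3])/r[2]
def proj(d,P,T=None):
    T=d["T"] if T is None else T
    q=np.linalg.inv(T)@[*P,1]; return d["fx"]*q[0]/q[2]+d["cx"],d["fy"]*q[1]/q[2]+d["cy"]
def tool(s):
    T=np.eye(4);T[:3,:3]=R.from_rotvec(s["tool_rot"]).as_matrix();T[:3,3]=s["position"];return T
def reds(d):
    p=d["pixels"].astype(int);m=((p[:,:,0]>120)&(p[:,:,1]<60)&(p[:,:,2]<60)).astype(np.uint8)
    n,l,st,c=cv2.connectedComponentsWithStats(m)
    return [(np.round(c[i],1).tolist(),st[i].tolist()) for i in range(1,n) if st[i][4]>8]
E
python3 - <<'E'
from h import *
d=get_image("top")
c=d["pixels"][135:265,285:425,::-1]
cv2.imwrite("pics/top1.png",cv2.resize(c,None,fx=4.6*1.2,fy=4.6,interpolation=cv2.INTER_CUBIC) if 0 else cv2.resize(c,None,fx=4.6,fy=4.6,interpolation=cv2.INTER_CUBIC))
for r in reds(d): print(r, np.round(ray(d,*r[0],.18),4))
E
```

```text
([365.8, 149.8], [362, 146, 9, 9, 50]) [ 0.6754 -0.1272  0.18  ]
([330.4, 186.8], [327, 184, 7, 7, 31]) [ 0.596  -0.0555  0.18  ]
([405.2, 196.9], [400, 194, 10, 7, 42]) [ 0.5806 -0.2075  0.18  ]
([357.8, 234.7], [354, 232, 8, 7, 35]) [ 0.5012 -0.1114  0.18  ]
```

View pics/top1.png

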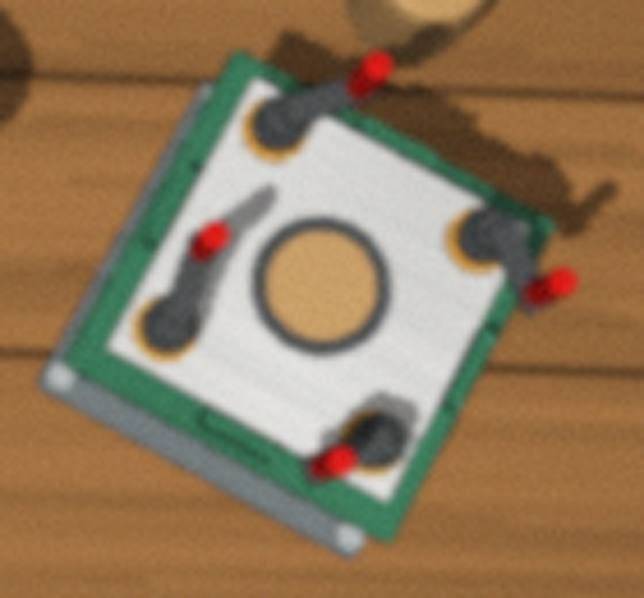

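The crop shows the white die plate in the green lugged flange, the only one standing on a barrel. The pink (233,248), yellow (130,294) and brown (378,324) plates are look-alikes. Hubs in the full picture are at about (345,162), (391,186), (321.5,206) and (366.5,230). The posts are at (366,150), (405,197), (330,187) and (358,235).

```bash
python3 - <<'E'
from h import *
d=get_image("top")
H=np.array([ray(d,u,v,.149)[:2] for u,v in [(345.2,162.2),(390.9,186.1),(366.5,230.2),(321.5,205.7)]])
P=np.array([ray(d,*r,.18)[:2] for r in [(365.8,149.8),(405.2,196.9),(357.8,234.7),(330.4,186.8)]])
c=H.mean(0);a=[np.arctan2(*(h-c)[::-1]) for h in H]
print("c",c,"sides",[round(float(np.linalg.norm(H[i]-H[i-1])),4) for i in range(4)],np.degrees(a))
th=np.mean(np.unwrap(a)+np.array([0,1,2,3])*np.pi/2)
for i in range(4):
    h=c+.055*2**.5*np.array([np.cos(th-i*np.pi/2),np.sin(th-i*np.pi/2)]);v=P[i]-h
    print("NESW"[i],"hub",h.round(4),H[i].round(4),"post",P[i].round(4),"r",np.linalg.norm(v).round(4),"ang",np.degrees(np.arctan2(v[1],v[0])).round(1))
s=ctrl.get_state();print(tool(s).round(3).tolist())
w=get_image("wrist");print(np.round(w["T_tool_cam"],3).tolist(),w["fx"])
E
```

```text
c [ 0.58455535 -0.11464067] sides [0.1063, 0.1082, 0.1077, 0.1058] [  18.21397098  -72.41967572 -162.80227411  107.82926382]
N hub [ 0.6587 -0.091 ] [ 0.6557 -0.0912] post [ 0.6754 -0.1272] r 0.0399 ang -65.2
E hub [ 0.6082 -0.1887] [ 0.6079 -0.1882] post [ 0.5806 -0.2075] r 0.0333 ang -145.8
S hub [ 0.5105 -0.1383] [ 0.5133 -0.1367] post [ 0.5012 -0.1114] r 0.0284 ang 109.1
W hub [ 0.5609 -0.0405] [ 0.5613 -0.0424] post [ 0.596  -0.0555] r 0.0382 ang -23.0
[[0.916, 0.402, -0.001, 0.261], [0.402, -0.916, 0.001, -0.595], [-0.0, -0.001, -1.0, 0.191], [0.0, 0.0, 0.0, 1.0]]
[[-0.0, -0.964, -0.265, 0.072], [1.0, -0.0, 0.001, 0.001], [-0.001, -0.265, 0.964, -0.192], [0.0, 0.0, 0.0, 1.0]] 295.8022041980008
```

```bash
python3 -m crank '[[[0,0,-20,0.1035,0.3],[0,0,-20,0.1035,0.3],[0,0,-20,0.1035,0.3],[0,0,-20,0.1035,0.3],[20,-30,0,0,0.3],[20,-30,0,0,0.3],[20,-30,0,0,0.3],[20,-30,0,0,0.3],[20,-30,0,0,0.3],[20,-30,0,0,0.3]]]' 20
python3 -m crank '[[[20,-30,0,0,0.3],[20,-30,0,0,0.3],[20,-30,0,0,0.3],[20,-30,0,0,0.3],[20,-30,0,0,0.3],[20,-30,0,0,0.3],[20,-30,0,0,0.3],[20,-30,0,0,0.3],[20,-30,0,0,0.3],[20,-30,0,0,0.3]]]'
python3 -m crank '[[[0,0,0,0,0.3],[0,0,0,0,0.3]]]'
python3 - <<'E'
from h import *
s=ctrl.get_state();d=get_image("wrist");np.savez("w0.npz",p=d["pixels"],T=tool(s)@d["T_tool_cam"],fx=d["fx"],cx=d["cx"],cy=d["cy"])
cv2.imwrite("pics/w0.png",d["pixels"][:,:,::-1]);print(tool(s).round(4).tolist(),s["joint_positions"].round(2),reds(d))
E
```

```text
time: 1.08
position: [0.382, -0.4136, 0.2713]
tool_rot: [3.141, -0.0, 0.0]
ft_force: [0.7, -0.2, -0.6]
grip_width: 0.378
grip_force: 0.0
time: 1.92
position: [0.582, -0.1138, 0.2713]
tool_rot: [3.141, -0.001, 0.0]
ft_force: [0.4, -1.6, -0.3]
grip_width: 0.349
grip_force: 0.0
time: 2.08
position: [0.5822, -0.112, 0.2709]
tool_rot: [-3.14, -0.009, 0.001]
ft_force: [0.2, 0.3, 0.1]
grip_width: 0.352
grip_force: 0.0
[[1.0, 0.0055, -0.0004, 0.5822], [0.0055, -1.0, 0.0011, -0.112], [-0.0004, -0.0011, -1.0, 0.2709], [0.0, 0.0, 0.0, 1.0]] [ 0.51  0.2  -0.43  1.46  0.08  1.5  -1.48] [([296.0, 106.4], [289, 99, 15, 16, 165]), ([226.7, 187.7], [217, 184, 15, 9, 39]), ([369.0, 204.0], [363, 198, 19, 14, 74])]
```

View pics/w0.png

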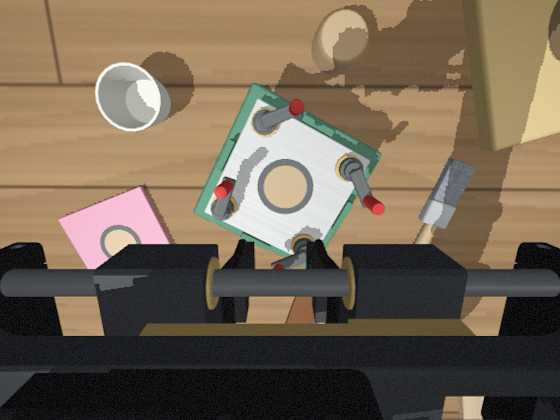

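The wrist view (up is +x) shows the four posts near (297,105), (376,209), (223,188) and (278,266). The hubs are near (265,121), (350,168), (224,208) and (303,244). I'll enlarge it to read them more closely.

```bash
python3 - <<'E'
import numpy as np,cv2
p=np.load("w0.npz")["p"];cv2.imwrite("pics/w0c.png",cv2.resize(p[80:280,190:400,::-1],None,fx=3,fy=3,interpolation=cv2.INTER_CUBIC))
E
```

```text
(no output)
```

View pics/w0c.png

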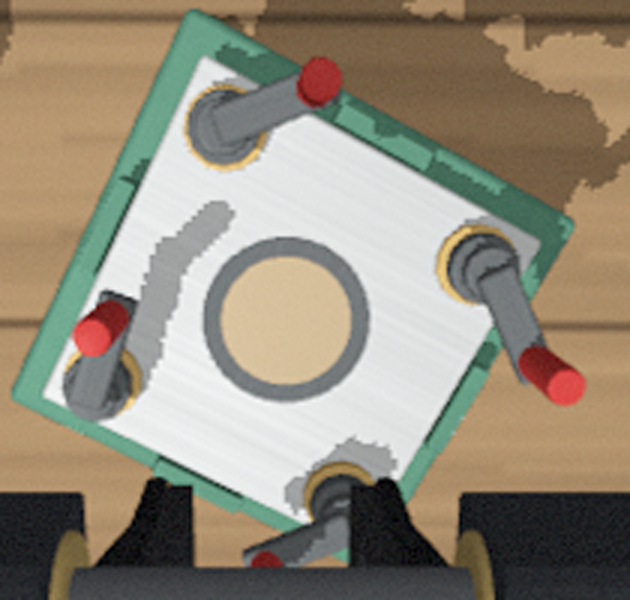

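```bash
cat > fit.py <<'E'
from h import *
from scipy.optimize import least_squares
w=dict(np.load("w0.npz"));t=get_image("top")
o=[]
def W(k,z,i,u,v):o.append((w,k,z,i,u/3+190,v/3+80))
def T(k,z,i,u,v):o.append((t,k,z,i,u/4.6+285,v/4.6+135))
for a in [("p",.187,0,320,82),("p",.187,1,567,386),("p",.187,3,93,335),("p",.151,0,316,92),("p",.151,1,535,365),("p",.151,3,118,318),
 ("h",.151,0,228,123),("h",.151,1,495,270),("h",.151,3,94,400),("c",.112,0,286,320)]:W(*a)
for a in [("p",.187,0,378,68),("p",.187,1,562,283),("p",.187,2,343,460),("p",.187,3,213,238),("h",.149,0,277,125),("h",.149,1,491,232),("h",.149,2,377,438),("h",.149,3,168,325),("c",.112,0,321,285)]:T(*a)
def pts(x):
    c=x[:2];h=[c+.0778*np.array([np.cos(x[2]-i*np.pi/2),np.sin(x[2]-i*np.pi/2)]) for i in range(4)]
    p=[h[i]+.034*np.array([np.cos(x[3+i]),np.sin(x[3+i])]) for i in range(4)]
    return c,h,p
def res(x):
    c,h,p=pts(x);r=[]
    for d,k,z,i,u,v in o:
        q=c if k=="c" else (h if k=="h" else p)[i]
        b=x[7:9] if d is t else x[9:11]   # per-camera lateral bias
        a=proj(d,[q[0]+b[0],q[1]+b[1],z]);r+=[a[0]-u,a[1]-v]
    return np.r_[r,x[7:11]/.002]
s=least_squares(res,[.5845,-.1146,.31,-1.13,-2.54,1.9,-.4,0,0,0,0],loss="soft_l1",x_scale=.01)
c,h,p=pts(s.x);print("c",c.round(4),"yaw",s.x[2].round(3),"bias",s.x[7:].round(4));print(np.abs(s.fun[:-4]).reshape(-1,2).round(1).tolist())
for i in range(4):print("NESW"[i],"hub",h[i].round(4),"post",p[i].round(4),"ang",s.x[3+i].round(3))
E
python3 fit.py
```

```text
Traceback (most recent call last):
  File "fit.py", line 21, in <module>
    s=least_squares(res,[.5845,-.1146,.31,-1.13,-2.54,1.9,-.4,0,0,0,0],loss="soft_l1",x_scale=.01)
  File "fit.py", line 19, in res
    a=proj(d,[q[0]+b[0],q[1]+b[1],z]);r+=[a[0]-u,a[1]-v]
  File "h.py", line 10, in proj
    q=np.linalg.inv(T)@[*P,1]; return d["fx"]*q[0]/q[2]+d["cx"],d["fy"]*q[1]/q[2]+d["cy"]
                                                                ~^^^^^^
KeyError: 'fy'
```

```bash
sed -i 's/^w=dict(np.load("w0.npz"))/w=dict(np.load("w0.npz"));w["fy"]=w["fx"]/' fit.py; python3 fit.py
```

```text
c [ 0.5879 -0.1187] yaw 0.309 bias [-0.0009  0.0005  0.0009 -0.0005]
[[0.9, 0.1], [0.1, 0.2], [0.8, 0.7], [0.2, 0.6], [0.1, 1.7], [1.2, 0.5], [2.5, 0.3], [1.5, 1.7], [3.0, 0.7], [0.1, 0.0], [0.7, 0.7], [0.8, 0.1], [1.4, 0.4], [0.0, 0.1], [1.6, 2.4], [1.1, 0.6], [2.0, 0.3], [0.8, 0.9], [0.9, 0.5]]
N hub [ 0.662  -0.0951] post [ 0.6729 -0.1273] ang -1.243
E hub [ 0.6115 -0.1928] post [ 0.581  -0.2078] ang -2.685
S hub [ 0.5137 -0.1424] post [ 0.5003 -0.1112] ang 1.978
W hub [ 0.5642 -0.0446] post [ 0.596  -0.0567] ang -0.363
```

```bash
python3 -m crank '[[[30.2,5.1,0,0,0.3],[30.2,5.1,0,0,0.3],[30.2,5.1,0,0,0.3],[0,0,23,0,0.3],[0,0,23,0,0.3],[0,0,23,0,0.3],[0,0,23,0,0.3],[0,0,22,0,0.3],[0,0,0,0,0.3],[0,0,0,0,0.3]]]' 15
python3 -m crank '[[[0,0,0,0,1],[0,0,0,0,1],[0,0,0,0,1],[0,0,0,0,1],[0,0,0,0,1]]]' 15
python3 - <<'E'
from h import *
d=get_image("wrist");cv2.imwrite("pics/w1.png",d["pixels"][:,:,::-1])
E
```

```text
time: 3.07
position: [0.6706, -0.1325, 0.1562]
tool_rot: [3.141, -0.004, -0.005]
ft_force: [0.3, 0.3, 0.4]
grip_width: 0.35
grip_force: 0.0
time: 3.48
position: [0.6725, -0.1306, 0.1582]
tool_rot: [3.141, -0.0, 0.002]
ft_force: [-0.3, -0.8, 0.5]
grip_width: 0.066
grip_force: 0.1
```

View pics/w1.png

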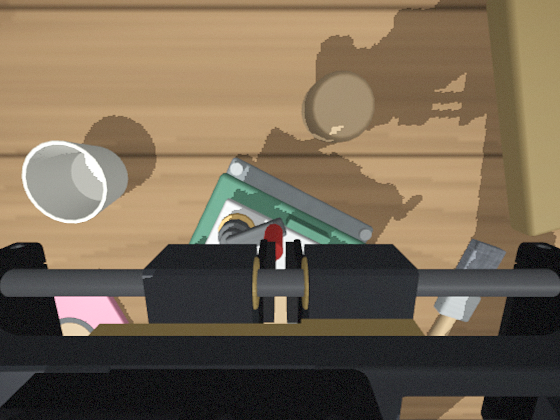

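```bash
python3 - <<'E'
from h import *
p=cv2.imread("pics/w1.png");cv2.imwrite("pics/w1c.png",cv2.resize(p[200:300,210:350],None,fx=5,fy=5,interpolation=cv2.INTER_CUBIC))
print(ctrl.get_state()["grip_width"],ctrl.get_state()["grip_force"],ctrl.get_state()["position"])
E
```

```text
0.038940624747861315 1.0947810477227904 [ 0.67243578 -0.13022056  0.15806222]
```

View pics/w1c.png

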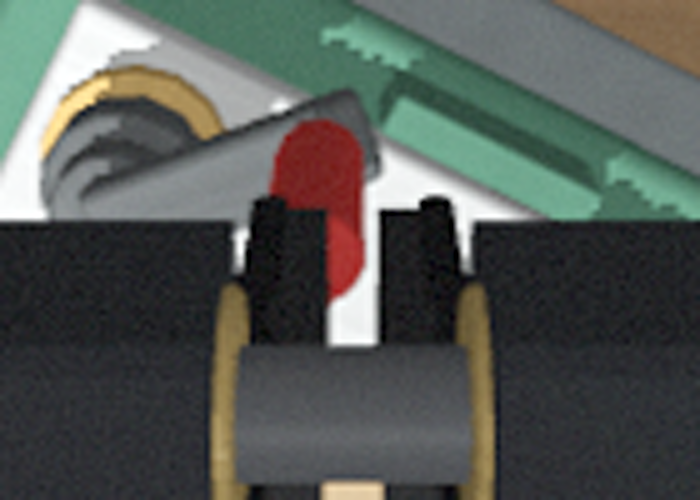

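The crop shows the red post partly behind the left finger, not clearly between the pads, and the fingers are still closing. The side camera should settle the heights.

```bash
python3 - <<'E'
from h import *
s=ctrl.get_state();T=tool(s);d=get_image("side")
q=[proj(d,(T@[0,0,-z,1])[:3]) for z in (0,.019,.07)];print(np.round(q,1), s["grip_width"],s["grip_force"])
print("post N base/top",np.round([proj(d,[.6729,-.1273,z]) for z in(.151,.189)],1))
u,v=map(int,q[0]);c=d["pixels"][v-90:v+50,u-90:u+90,::-1]
cv2.imwrite("pics/s1.png",cv2.resize(c,None,fx=4,fy=4,interpolation=cv2.INTER_CUBIC));print(u-90,v-90,reds(d))
E
```

```text
[[376.3 238.7]
 [377.4 230.4]
 [380.6 207. ]] 0.038940624747861315 1.0947810477227904
post N base/top [[375.4 240.7]
 [377.7 224.1]]
286 148 [([324.2, 218.5], [322, 211, 6, 16, 79]), ([376.3, 235.0], [373, 229, 8, 13, 73]), ([283.5, 242.8], [281, 233, 6, 19, 96]), ([344.6, 270.4], [342, 262, 6, 18, 100])]
```

View pics/s1.png

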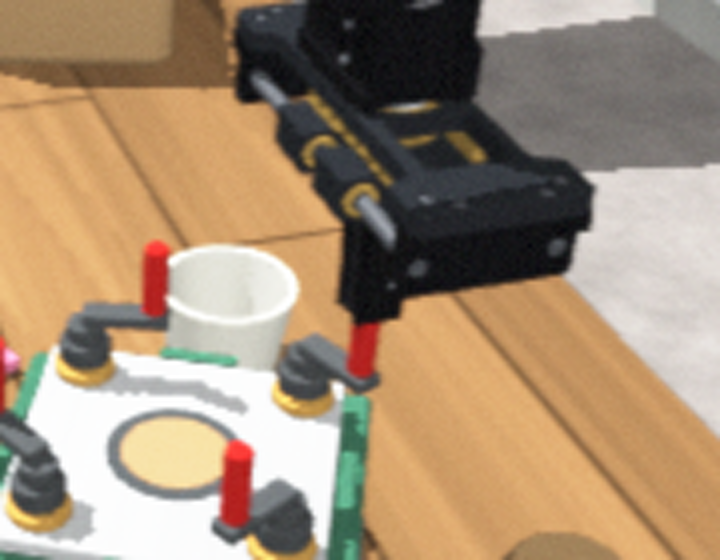

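The side crop shows the fingertips near (380,228), close to the post's top. The commanded TCP would be at row 239, so the fingers really end about 30 mm above the stated TCP. The wrist view agrees, and the fingers are closing on nothing. I'll lift, open, shift 3.5 mm, and come down in small steps watching the force.

```bash
python3 -m crank '[[[0,0,-10,0,1],[0,0,-10,0,0.3],[0,0,0,0,0.3],[0,0,0,0,0.3],[0,0,0,0,0.3],[0,-3.5,0,0,0.3],[0,0,8,0,0.3],[0,0,8,0,0.3],[0,0,4,0,0.3],[0,0,0,0,0.3]]]'
python3 -m crank '[[[0,0,3,0,0.3],[0,0,2,0,0.3],[0,0,0,0,0.3]]]' | grep -E "pos|ft|grip"
python3 -m crank '[[[0,0,2,0,0.3],[0,0,0,0,0.3]]]' | grep -E "pos|ft|grip"
python3 - <<'E'
from h import *
s=ctrl.get_state();T=tool(s);d=get_image("side");e=get_image("wrist")
print(np.round(proj(d,T[:3,3]),1),reds(d));print(reds(e))
u,v=map(int,proj(d,T[:3,3]));a=cv2.resize(d["pixels"][v-60:v+30,u-60:u+60,::-1],(400,300),interpolation=cv2.INTER_CUBIC)
b=cv2.resize(e["pixels"][200:290,220:340,::-1],(400,300),interpolation=cv2.INTER_CUBIC)
cv2.imwrite("pics/sw2.png",np.hstack([a,b]))
E
```

```text
time: 4.42
position: [0.6707, -0.1271, 0.1547]
tool_rot: [-3.141, 0.0, 0.006]
ft_force: [-0.0, 0.3, -0.2]
grip_width: 0.348
grip_force: 0.0
position: [0.6718, -0.1271, 0.1518]
ft_force: [0.2, 0.6, -0.1]
grip_width: 0.348
grip_force: 0.0
position: [0.672, -0.1271, 0.1501]
ft_force: [0.4, -0.8, -0.3]
grip_width: 0.351
grip_force: 0.0
[374.9 241.1] [([324.2, 218.5], [322, 211, 6, 16, 78]), ([375.6, 237.3], [373, 230, 7, 12, 40]), ([283.5, 243.0], [281, 235, 6, 17, 93]), ([344.6, 270.4], [342, 262, 6, 18, 98])]
[([279.1, 249.0], [268, 227, 21, 39, 488])]
```

View pics/sw2.png

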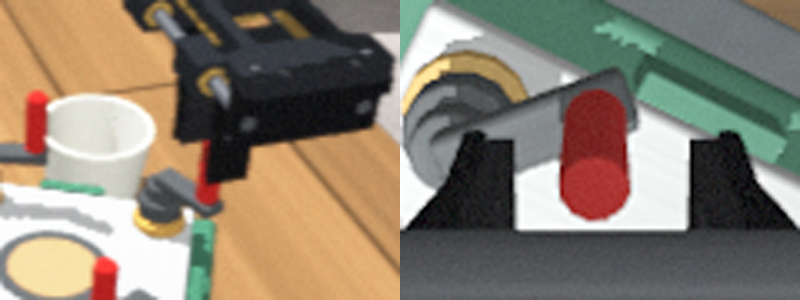

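Side view, left half: the fingertips end about 25 mm above the nominal TCP. Wrist view, right half: the post is centred in the gap. I'll keep descending in small checked steps, then close.

```bash
for i in 1; do
python3 -m crank '[[[0,0,3,0,0.3],[0,0,3,0,0.3],[0,0,0,0,0.3]]]' | grep -E "ft"
python3 -m crank '[[[0,0,3,0,0.3],[0,0,0,0,0.3]]]' | grep -E "ft"
python3 -m crank '[[[0,0,3,0,0.3],[0,0,0,0,0.3]]]' | grep -E "ft"
python3 -m crank '[[[0,0,3,0,0.3],[0,0,0,0,0.3]]]' | grep -E "ft"
done
python3 -m crank '[[[0,0,0,0,1],[0,0,0,0,1],[0,0,0,0,1],[0,0,0,0,1],[0,0,0,0,1],[0,0,0,0,1]]]' 15
```

```text
ft_force: [-0.6, -0.3, 0.4]
ft_force: [0.4, 0.2, -0.5]
ft_force: [0.1, 0.0, 0.0]
ft_force: [-0.8, -0.0, -0.8]
time: 6.18
position: [0.672, -0.1261, 0.1354]
tool_rot: [-3.141, -0.001, 0.0]
ft_force: [-0.7, 2.4, 1.0]
grip_width: 0.141
grip_force: 15.0
```

```bash
cat > arc.py <<'E'
import sys,numpy as np
a,n,s=map(float,sys.argv[1:4])  # start angle, rows, step (clockwise); rows in tool axes (x, -y)
t=a-np.arange(int(n)+1)*s;d=34*np.diff(np.c_[np.cos(t),-np.sin(t)],axis=0)
print("end",t[-1].round(3),",".join("[%.1f,%.1f,0,0,1]"%tuple(r) for r in d))
E
python3 arc.py -1.243 6 .06; python3 arc.py -1.603 10 .1;python3 arc.py -2.603 10 .1
```

```text
end -1.603 [-1.9,0.6,0,0,1],[-2.0,0.5,0,0,1],[-2.0,0.4,0,0,1],[-2.0,0.2,0,0,1],[-2.0,0.1,0,0,1],[-2.0,-0.0,0,0,1]
end -2.603 [-3.4,-0.3,0,0,1],[-3.3,-0.6,0,0,1],[-3.3,-0.9,0,0,1],[-3.2,-1.3,0,0,1],[-3.0,-1.6,0,0,1],[-2.8,-1.9,0,0,1],[-2.6,-2.1,0,0,1],[-2.4,-2.4,0,0,1],[-2.2,-2.6,0,0,1],[-1.9,-2.8,0,0,1]
end -3.603 [-1.6,-3.0,0,0,1],[-1.3,-3.1,0,0,1],[-1.0,-3.3,0,0,1],[-0.6,-3.3,0,0,1],[-0.3,-3.4,0,0,1],[0.0,-3.4,0,0,1],[0.4,-3.4,0,0,1],[0.7,-3.3,0,0,1],[1.0,-3.2,0,0,1],[1.4,-3.1,0,0,1]
```

```bash
python3 -m crank '[[[-1.9,0.6,0,0,1],[-2.0,0.5,0,0,1],[-2.0,0.4,0,0,1]]]'
python3 -m crank '[[[-2.0,0.2,0,0,1],[-2.0,0.1,0,0,1],[-2.0,0,0,0,1]]]'
```

```text
time: 6.43
position: [0.6663, -0.1277, 0.1353]
tool_rot: [-3.141, -0.001, -0.001]
ft_force: [0.9, 2.4, 0.3]
grip_width: 0.139
grip_force: 15.0
time: 6.68
position: [0.6601, -0.1284, 0.1353]
tool_rot: [-3.141, -0.0, -0.001]
ft_force: [1.5, 2.8, -0.7]
grip_width: 0.143
grip_force: 15.0
```

```bash
python3 -m crank '[[[-3.4,-0.3,0,0,1],[-3.3,-0.6,0,0,1],[-3.3,-0.9,0,0,1],[-3.2,-1.3,0,0,1],[-3.0,-1.6,0,0,1]]]' | grep -E "pos|ft|width"
python3 -m crank '[[[-2.8,-1.9,0,0,1],[-2.6,-2.1,0,0,1],[-2.4,-2.4,0,0,1],[-2.2,-2.6,0,0,1],[-1.9,-2.8,0,0,1]]]'| grep -E "pos|ft|width"
```

```text
position: [0.6439, -0.1244, 0.1353]
ft_force: [2.4, 2.5, -0.5]
grip_width: 0.139
position: [0.6317, -0.1133, 0.1354]
ft_force: [1.6, -1.3, -0.2]
grip_width: 0.144
```

```bash
python3 -m crank '[[[-1.6,-3.0,0,0,1],[-1.3,-3.1,0,0,1],[-1.0,-3.3,0,0,1],[-0.6,-3.3,0,0,1],[-0.3,-3.4,0,0,1]]]' | grep -E "pos|ft|width"
python3 -m crank '[[[0,-3.4,0,0,1],[0.4,-3.4,0,0,1],[0.7,-3.3,0,0,1],[1.0,-3.2,0,0,1],[1.4,-3.1,0,0,1]]]'| grep -E "pos|ft|width"
for a in -3.603 -3.803 -4.003 -4.203 -4.403 -4.603 -4.803 -5.003; do python3 arc.py $a 3 .0667; done
```

```text
position: [0.6261, -0.0968, 0.1354]
ft_force: [-3.2, -0.8, 4.1]
grip_width: 0.145
position: [0.6299, -0.0783, 0.1354]
ft_force: [-4.0, -0.5, 5.2]
grip_width: 0.14
end -3.803 [1.1,-2.0,0,0,1],[1.2,-1.9,0,0,1],[1.3,-1.8,0,0,1]
end -4.003 [1.5,-1.7,0,0,1],[1.6,-1.6,0,0,1],[1.7,-1.5,0,0,1]
end -4.203 [1.8,-1.4,0,0,1],[1.9,-1.3,0,0,1],[1.9,-1.2,0,0,1]
end -4.403 [2.0,-1.0,0,0,1],[2.1,-0.9,0,0,1],[2.1,-0.8,0,0,1]
end -4.603 [2.2,-0.6,0,0,1],[2.2,-0.5,0,0,1],[2.2,-0.3,0,0,1]
end -4.803 [2.3,-0.2,0,0,1],[2.3,-0.0,0,0,1],[2.3,0.1,0,0,1]
end -5.003 [2.2,0.3,0,0,1],[2.2,0.4,0,0,1],[2.2,0.6,0,0,1]
end -5.203 [2.1,0.7,0,0,1],[2.1,0.9,0,0,1],[2.0,1.0,0,0,1]
```

```bash
python3 -m crank '[[[1.1,-2.0,0,0,1],[1.2,-1.9,0,0,1],[1.3,-1.8,0,0,1]]]' | grep -E "pos|ft|width"
```

```text
position: [0.6339, -0.0723, 0.1354]
ft_force: [-4.5, 1.5, 5.8]
grip_width: 0.142
```

```bash
python3 -m crank '[[[1.5,-1.7,0,0,1],[1.6,-1.6,0,0,1],[1.7,-1.5,0,0,1]]]' | grep -E "pos|ft|width"
```

```text
position: [0.639, -0.0674, 0.1354]
ft_force: [-3.0, 2.2, 4.4]
grip_width: 0.143
```

```bash
python3 -m crank '[[[1.8,-1.4,0,0,1],[1.9,-1.3,0,0,1],[1.9,-1.2,0,0,1]]]' | grep -E "pos|ft|width"
```

```text
position: [0.644, -0.0642, 0.1353]
ft_force: [-9.5, 0.2, 8.6]
grip_width: 0.144
```

```bash
python3 -m crank '[[[2.0,-1.0,0,0,1]]]' | grep -E "pos|ft|width"; python3 -m crank '[[[0,0,0,0,1]]]' | grep -E "pos|ft|width"
```

```text
position: [0.6442, -0.0641, 0.1353]
ft_force: [-12.7, 0.8, 10.9]
grip_width: 0.144
position: [0.644, -0.0642, 0.1353]
ft_force: [-11.6, 0.3, 9.6]
grip_width: 0.146
```

```bash
python3 -m crank '[[[2.1,-0.9,0,0,1]]]' | grep -E "pos|ft|width"; python3 -m crank '[[[0,0,0,0,1]]]' | grep -E "pos|ft|width"
```

```text
position: [0.6448, -0.0638, 0.1352]
ft_force: [-16.0, 0.4, 12.0]
grip_width: 0.143
position: [0.6449, -0.0637, 0.1352]
ft_force: [-13.7, 0.3, 11.0]
grip_width: 0.141
```

```bash
python3 -m crank '[[[2.1,-0.8,0,0,1],[0,0,0,0,1]]]' | grep -E "pos|ft|width"
```

```text
position: [0.6469, -0.0627, 0.1352]
ft_force: [-14.5, 0.3, 11.3]
grip_width: 0.146
```

```bash
python3 -m crank '[[[2.2,-0.6,0,0,1],[2.2,-0.5,0,0,1],[0,0,0,0,1]]]' | grep -E "pos|ft|width"
```

```text
position: [0.6515, -0.0611, 0.1352]
ft_force: [-13.7, 1.7, 11.1]
grip_width: 0.138
```

```bash
python3 -m crank '[[[-3.5,0.5,0,0,1],[0,0,0,0,0.3],[0,0,0,0,0.3],[0,0,0,0,0.3],[0,0,-15,0,0.3],[0,0,-20,0,0.3],[0,0,-20,0,0.3],[0,0,-20,0,0.3],[0,0,0,0,0.3],[0,0,0,0,0.3]]]'
python3 - <<'E'
from h import *
s=ctrl.get_state();print(s["position"].round(4),s["joint_positions"].round(2));d=get_image("top");print(reds(d));print(np.round(proj(d,[.651,-.061,.18]),1))
print(reds(get_image("side")))
E
```

```text
time: 10.68
position: [0.653, -0.0623, 0.211]
tool_rot: [3.141, -0.001, 0.004]
ft_force: [-0.7, 0.3, -0.9]
grip_width: 0.35
grip_force: 0.0
[ 0.653  -0.0623  0.211 ] [ 0.4   0.36 -0.45  1.4   0.16  1.42 -1.62]
[([331.7, 162.9], [330, 162, 5, 3, 13]), ([329.8, 187.4], [327, 184, 7, 8, 34]), ([357.3, 235.0], [353, 232, 9, 7, 42])]
[333.4 160.3]
[([352.7, 215.9], [350, 208, 7, 17, 75]), ([324.2, 218.5], [322, 211, 6, 16, 80]), ([283.5, 242.9], [281, 234, 6, 18, 94]), ([344.6, 270.3], [342, 261, 6, 19, 101])]
```

```bash
cat > chk.py <<'E'
from h import *
s=ctrl.get_state();T=tool(s);e=get_image("wrist");p=s["position"];print(p.round(4),s["joint_positions"].round(2)[[0,6]])
Tc=T@e["T_tool_cam"]
for (u,v),b in reds(e):
    if abs(u-280)<40 and b[4]>60:
        ub,vb=u,b[1]+b[3]-1   # bottom edge = near rim of post top
        # solve post xy from the top's near rim
        q=ray(e,b[0]+b[2]/2-.5,vb,.189,Tc);print("blob",b,"post est",np.round([q[0]+.0065,q[1]],4),"tool shift mm (x,y)",np.round([(q[0]+.0065-p[0])*1e3,-(q[1]-p[1])*1e3],1))
E
python3 -m crank '[[[-30.5,9.8,0,0,0.3],[-30.5,9.8,0,0,0.3],[-30.5,9.8,0,0,0.3],[-30.5,9.8,0,0,0.3],[-30.7,9.8,0,0,0.3],[0,0,15,0,0.3],[0,0,15,0,0.3],[0,0,0,0,0.3],[0,0,0,0,0.3]]]' | grep -E "pos|ft"; python3 chk.py
```

```text
position: [0.498, -0.111, 0.1788]
ft_force: [0.4, -0.1, 0.1]
[ 0.498  -0.111   0.1788] [ 0.58 -1.42]
blob [270, 231, 18, 13, 115] post est [ 0.505  -0.1108] tool shift mm (x,y) [ 7.1 -0.2]
```

```bash
python3 -m crank '[[[3,0,0,0,0.3],[0,0,11,0,0.3],[0,0,11,0,0.3],[0,0,11,0,0.3],[0,0,6,0,0.3],[0,0,4,0,0.3],[0,0,0,0,0.3]]]' | grep -E "pos|ft"
python3 -m crank '[[[0,0,0,0,1],[0,0,0,0,1],[0,0,0,0,1],[0,0,0,0,1],[0,0,0,0,1],[0,0,0,0,1]]]' 15
python3 arc.py 1.978 3 .0667;for a in 1.778 1.278 .778 .278 -.222; do python3 arc.py $a 5 .1; done;  for a in -.522 -.722 -.922 -1.122 -1.322 -1.522 -1.722 -1.922; do python3 arc.py $a 3 .0667; done
```

```text
position: [0.5012, -0.1109, 0.1358]
ft_force: [0.2, 0.8, 0.6]
time: 12.67
position: [0.5024, -0.1103, 0.1378]
tool_rot: [-3.141, -0.001, -0.001]
ft_force: [-0.5, 2.3, 3.1]
grip_width: 0.143
grip_force: 15.0
end 1.778 [2.1,-0.8,0,0,1],[2.2,-0.7,0,0,1],[2.2,-0.5,0,0,1]
end 1.278 [3.4,-0.5,0,0,1],[3.4,-0.2,0,0,1],[3.4,0.1,0,0,1],[3.4,0.5,0,0,1],[3.3,0.8,0,0,1]
end 0.778 [3.2,1.1,0,0,1],[3.1,1.5,0,0,1],[2.9,1.8,0,0,1],[2.7,2.0,0,0,1],[2.5,2.3,0,0,1]
end 0.278 [2.3,2.5,0,0,1],[2.0,2.8,0,0,1],[1.7,2.9,0,0,1],[1.4,3.1,0,0,1],[1.1,3.2,0,0,1]
end -0.222 [0.8,3.3,0,0,1],[0.4,3.4,0,0,1],[0.1,3.4,0,0,1],[-0.2,3.4,0,0,1],[-0.6,3.3,0,0,1]
end -0.722 [-0.9,3.3,0,0,1],[-1.2,3.2,0,0,1],[-1.5,3.0,0,0,1],[-1.8,2.9,0,0,1],[-2.1,2.7,0,0,1]
end -0.722 [-1.2,1.9,0,0,1],[-1.3,1.8,0,0,1],[-1.4,1.8,0,0,1]
end -0.922 [-1.6,1.7,0,0,1],[-1.7,1.5,0,0,1],[-1.8,1.4,0,0,1]
end -1.122 [-1.9,1.3,0,0,1],[-1.9,1.2,0,0,1],[-2.0,1.1,0,0,1]
end -1.322 [-2.1,0.9,0,0,1],[-2.1,0.8,0,0,1],[-2.2,0.6,0,0,1]
end -1.522 [-2.2,0.5,0,0,1],[-2.2,0.3,0,0,1],[-2.3,0.2,0,0,1]
end -1.722 [-2.3,0.0,0,0,1],[-2.3,-0.1,0,0,1],[-2.3,-0.3,0,0,1]
end -1.922 [-2.2,-0.4,0,0,1],[-2.2,-0.6,0,0,1],[-2.2,-0.7,0,0,1]
end -2.122 [-2.1,-0.9,0,0,1],[-2.0,-1.0,0,0,1],[-2.0,-1.1,0,0,1]
```

```bash
python3 arc.py 1.909 3 .07;for a in 1.699 1.199 .699 .199; do python3 arc.py $a 5 .1; done;  for a in -.301 -.501 -.701 -.901 -1.101 -1.301 -1.501 -1.701 -1.901; do python3 arc.py $a 3 .0667; done
```

```text
end 1.699 [2.3,-0.7,0,0,1],[2.3,-0.5,0,0,1],[2.3,-0.4,0,0,1]
end 1.199 [3.4,-0.3,0,0,1],[3.4,0.1,0,0,1],[3.4,0.4,0,0,1],[3.3,0.7,0,0,1],[3.2,1.1,0,0,1]
end 0.699 [3.1,1.4,0,0,1],[2.9,1.7,0,0,1],[2.8,2.0,0,0,1],[2.6,2.2,0,0,1],[2.3,2.5,0,0,1]
end 0.199 [2.1,2.7,0,0,1],[1.8,2.9,0,0,1],[1.5,3.1,0,0,1],[1.2,3.2,0,0,1],[0.8,3.3,0,0,1]
end -0.301 [0.5,3.4,0,0,1],[0.2,3.4,0,0,1],[-0.2,3.4,0,0,1],[-0.5,3.4,0,0,1],[-0.8,3.3,0,0,1]
end -0.501 [-0.7,2.1,0,0,1],[-0.9,2.1,0,0,1],[-1.0,2.0,0,0,1]
end -0.701 [-1.2,2.0,0,0,1],[-1.3,1.9,0,0,1],[-1.4,1.8,0,0,1]
end -0.901 [-1.5,1.7,0,0,1],[-1.6,1.6,0,0,1],[-1.7,1.5,0,0,1]
end -1.101 [-1.8,1.3,0,0,1],[-1.9,1.2,0,0,1],[-2.0,1.1,0,0,1]
end -1.301 [-2.1,1.0,0,0,1],[-2.1,0.8,0,0,1],[-2.2,0.7,0,0,1]
end -1.501 [-2.2,0.5,0,0,1],[-2.2,0.4,0,0,1],[-2.3,0.2,0,0,1]
end -1.701 [-2.3,0.1,0,0,1],[-2.3,-0.1,0,0,1],[-2.3,-0.2,0,0,1]
end -1.901 [-2.2,-0.4,0,0,1],[-2.2,-0.5,0,0,1],[-2.2,-0.7,0,0,1]
end -2.101 [-2.1,-0.8,0,0,1],[-2.1,-0.9,0,0,1],[-2.0,-1.1,0,0,1]
```

```bash
python3 -m crank '[[[2.3,-0.7,0,0,1],[2.3,-0.5,0,0,1],[2.3,-0.4,0,0,1]]]' | grep -E "pos|ft|width"
python3 -m crank '[[[3.4,-0.3,0,0,1],[3.4,0.1,0,0,1],[3.4,0.4,0,0,1],[3.3,0.7,0,0,1],[3.2,1.1,0,0,1]]]' | grep -E "pos|ft|width"
```

```text
position: [0.509, -0.1082, 0.1378]
ft_force: [-2.2, 4.9, 4.5]
grip_width: 0.14
position: [0.5269, -0.1089, 0.1379]
ft_force: [-0.4, 5.9, 3.8]
grip_width: 0.14
```

```bash
python3 -m crank '[[[3.1,1.4,0,0,1],[2.9,1.7,0,0,1],[2.8,2.0,0,0,1],[2.6,2.2,0,0,1],[2.3,2.5,0,0,1]]]' | grep -E "pos|ft|width"
```

```text
position: [0.542, -0.1188, 0.138]
ft_force: [3.3, 4.3, 1.0]
grip_width: 0.141
```

```bash
python3 -m crank '[[[2.1,2.7,0,0,1],[1.8,2.9,0,0,1],[1.5,3.1,0,0,1],[1.2,3.2,0,0,1],[0.8,3.3,0,0,1]]]' | grep -E "pos|ft|width"
python3 -m crank '[[[0.5,3.4,0,0,1],[0.2,3.4,0,0,1],[-0.2,3.4,0,0,1],[-0.5,3.4,0,0,1],[-0.8,3.3,0,0,1]]]' | grep -E "pos|ft|width"
python3 -m crank '[[[-0.7,2.1,0,0,1],[-0.9,2.1,0,0,1],[-1.0,2.0,0,0,1]]]' | grep -E "pos|ft|width"
```

```text
position: [0.55, -0.1354, 0.138]
ft_force: [4.4, 2.4, 0.2]
grip_width: 0.146
position: [0.5479, -0.1542, 0.1379]
ft_force: [5.8, -0.3, 1.8]
grip_width: 0.142
position: [0.5442, -0.1609, 0.1379]
ft_force: [4.9, -0.6, 2.2]
grip_width: 0.14
```

Turned about 2.4 rad. From here I step and check each time.

```bash
python3 -m crank '[[[-1.2,2.0,0,0,1],[-1.3,1.9,0,0,1],[-1.4,1.8,0,0,1]]]' | grep -E "pos|ft|width"
```

```text
position: [0.5396, -0.1661, 0.1377]
ft_force: [4.2, -1.2, 4.7]
grip_width: 0.143
```

```bash
python3 -m crank '[[[-1.5,1.7,0,0,1],[-1.6,1.6,0,0,1],[-1.7,1.5,0,0,1]]]' | grep -E "pos|ft|width"
```

```text
position: [0.5343, -0.1703, 0.1377]
ft_force: [3.0, -1.2, 6.0]
grip_width: 0.148
```

```bash
python3 -m crank '[[[-1.8,1.3,0,0,1],[-1.9,1.2,0,0,1],[-2.0,1.1,0,0,1]]]' | grep -E "pos|ft|width"
```

```text
position: [0.5283, -0.1733, 0.1376]
ft_force: [1.9, -0.2, 6.2]
grip_width: 0.145
```

```bash
python3 -m crank '[[[-2.1,1.0,0,0,1],[-2.1,0.8,0,0,1],[-2.2,0.7,0,0,1]]]' | grep -E "pos|ft|width"
```

```text
position: [0.5231, -0.1747, 0.1377]
ft_force: [6.6, 2.8, 3.2]
grip_width: 0.141
```

```bash
python3 -m crank '[[[-2.2,0.5,0,0,1],[0,0,0,0,1]]]' | grep -E "pos|ft|width"; python3 -m crank '[[[-2.2,0.4,0,0,1],[0,0,0,0,1]]]' | grep -E "pos|ft|width"
```

```text
position: [0.523, -0.1746, 0.1378]
ft_force: [10.2, 2.2, 1.4]
grip_width: 0.141
position: [0.5219, -0.1747, 0.1379]
ft_force: [12.4, 1.5, 0.3]
grip_width: 0.143
```

```bash
python3 -m crank '[[[-2.3,0.2,0,0,1],[-2.3,0.1,0,0,1],[0,0,0,0,1]]]' | grep -E "pos|ft|width"
```

```text
position: [0.5174, -0.1752, 0.1379]
ft_force: [13.1, 2.2, -0.2]
grip_width: 0.144
```

```bash
python3 -m crank '[[[-2.3,-0.1,0,0,1],[0,0,0,0,1]]]' | grep -E "pos|ft|width"
python3 -m crank '[[[3.5,0,0,0,1],[0,0,0,0,0.3],[0,0,0,0,0.3],[0,0,0,0,0.3],[0,0,-15,0,0.3],[0,0,-20,0,0.3],[0,0,-20,0,0.3],[0,0,-20,0,0.3],[0,0,0,0,0.3],[0,0,0,0,0.3]]]'
python3 - <<'E'
from h import *
print(ctrl.get_state()["position"].round(4),reds(get_image("side")));d=get_image("side");print([np.round(proj(d,p),1).tolist() for p in([.6515,-.061,.171],[.515,-.1755,.171],[.581,-.2078,.171],[.596,-.0567,.171])])
E
```

```text
position: [0.5152, -0.1752, 0.1378]
ft_force: [12.9, 1.6, -1.5]
grip_width: 0.142
time: 17.42
position: [0.5143, -0.1777, 0.2124]
tool_rot: [3.141, -0.001, -0.001]
ft_force: [-0.5, 0.8, -1.4]
grip_width: 0.35
grip_force: 0.0
[ 0.5143 -0.1777  0.2124] [([352.7, 216.3], [350, 209, 6, 16, 71]), ([324.1, 223.9], [322, 222, 5, 5, 24]), ([299.7, 264.9], [297, 256, 6, 18, 97]), ([344.8, 269.5], [341, 259, 8, 21, 121])]
[[352.4, 214.5], [301.4, 262.3], [345.2, 268.2], [324.9, 217.4]]
```

```bash
python3 -m crank '[[[22,10,0,0,0.3],[22,10,0,0,0.3],[22.5,9.8,0,0,0.3],[0,0,15,0,0.3],[0,0,17,0,0.3],[0,0,0,0,0.3],[0,0,0,0,0.3],[0,0,0,0,0.3]]]' | grep -E "pos|ft"; python3 chk.py
```

```text
position: [0.5809, -0.2071, 0.1802]
ft_force: [0.4, -0.1, 0.5]
[ 0.5809 -0.2071  0.1802] [ 0.61 -1.35]
blob [271, 233, 18, 9, 69] post est [ 0.5888 -0.2075] tool shift mm (x,y) [7.9 0.5]
```

```bash
python3 -m crank '[[[3.5,0.4,0,0,0.3],[0,0,11,0,0.3],[0,0,11,0,0.3],[0,0,11,0,0.3],[0,0,6,0,0.3],[0,0,4,0,0.3],[0,0,0,0,0.3]]]' | grep -E "pos|ft"
python3 -m crank '[[[0,0,0,0,1],[0,0,0,0,1],[0,0,0,0,1],[0,0,0,0,1],[0,0,0,0,1],[0,0,0,0,1]]]' 15
python3 arc.py -2.68 3 .07;for a in -2.89 -3.39 -3.89 -4.39; do python3 arc.py $a 5 .1; done;  for a in -4.89 -5.09 -5.29 -5.49 -5.69 -5.89 -6.09 -6.29 -6.49; do python3 arc.py $a 3 .0667; done
```

```text
position: [0.5839, -0.2073, 0.1356]
ft_force: [-0.3, -0.3, -0.4]
time: 19.32
position: [0.5853, -0.2074, 0.1378]
tool_rot: [3.141, 0.0, 0.002]
ft_force: [1.1, 0.6, 1.9]
grip_width: 0.143
grip_force: 15.0
end -2.89 [-1.0,-2.2,0,0,1],[-0.8,-2.2,0,0,1],[-0.7,-2.3,0,0,1]
end -3.39 [-0.7,-3.3,0,0,1],[-0.3,-3.4,0,0,1],[-0.0,-3.4,0,0,1],[0.3,-3.4,0,0,1],[0.7,-3.3,0,0,1]
end -3.89 [1.0,-3.2,0,0,1],[1.3,-3.1,0,0,1],[1.6,-3.0,0,0,1],[1.9,-2.8,0,0,1],[2.2,-2.6,0,0,1]
end -4.39 [2.4,-2.4,0,0,1],[2.7,-2.1,0,0,1],[2.9,-1.8,0,0,1],[3.0,-1.5,0,0,1],[3.2,-1.2,0,0,1]
end -4.89 [3.3,-0.9,0,0,1],[3.3,-0.6,0,0,1],[3.4,-0.2,0,0,1],[3.4,0.1,0,0,1],[3.4,0.4,0,0,1]
end -5.09 [2.2,0.5,0,0,1],[2.2,0.6,0,0,1],[2.1,0.8,0,0,1]
end -5.29 [2.1,0.9,0,0,1],[2.0,1.0,0,0,1],[1.9,1.2,0,0,1]
end -5.49 [1.9,1.3,0,0,1],[1.8,1.4,0,0,1],[1.7,1.5,0,0,1]
end -5.69 [1.6,1.6,0,0,1],[1.4,1.7,0,0,1],[1.3,1.8,0,0,1]
end -5.89 [1.2,1.9,0,0,1],[1.1,2.0,0,0,1],[0.9,2.1,0,0,1]
end -6.09 [0.8,2.1,0,0,1],[0.7,2.2,0,0,1],[0.5,2.2,0,0,1]
end -6.29 [0.4,2.2,0,0,1],[0.2,2.3,0,0,1],[0.1,2.3,0,0,1]
end -6.49 [-0.1,2.3,0,0,1],[-0.2,2.3,0,0,1],[-0.4,2.2,0,0,1]
end -6.69 [-0.5,2.2,0,0,1],[-0.7,2.2,0,0,1],[-0.8,2.1,0,0,1]
```

```bash
python3 -m crank '[[[-1.0,-2.2,0,0,1],[-0.8,-2.2,0,0,1],[-0.7,-2.3,0,0,1]]]' | grep -E "pos|ft|width"
python3 -m crank '[[[-0.7,-3.3,0,0,1],[-0.3,-3.4,0,0,1],[0,-3.4,0,0,1],[0.3,-3.4,0,0,1],[0.7,-3.3,0,0,1]]]' | grep -E "pos|ft|width"
```

```text
position: [0.5827, -0.2012, 0.1378]
ft_force: [1.9, -1.1, 2.1]
grip_width: 0.141
position: [0.5822, -0.184, 0.1377]
ft_force: [0.7, -1.3, 5.9]
grip_width: 0.143
```

```bash
python3 -m crank '[[[1.0,-3.2,0,0,1],[1.3,-3.1,0,0,1],[1.6,-3.0,0,0,1],[1.9,-2.8,0,0,1],[2.2,-2.6,0,0,1]]]' | grep -E "pos|ft|width"
```

```text
position: [0.59, -0.169, 0.1377]
ft_force: [-1.3, -1.6, 7.2]
grip_width: 0.141
```

```bash
python3 -m crank '[[[2.4,-2.4,0,0,1],[2.7,-2.1,0,0,1],[2.9,-1.8,0,0,1],[3.0,-1.5,0,0,1],[3.2,-1.2,0,0,1]]]' | grep -E "pos|ft|width"
python3 -m crank '[[[3.3,-0.9,0,0,1],[3.3,-0.6,0,0,1],[3.4,-0.2,0,0,1],[3.4,0.1,0,0,1],[3.4,0.4,0,0,1]]]' | grep -E "pos|ft|width"
python3 -m crank '[[[2.2,0.5,0,0,1],[2.2,0.6,0,0,1],[2.1,0.8,0,0,1]]]' | grep -E "pos|ft|width"
```

```text
position: [0.6041, -0.1595, 0.1377]
ft_force: [-1.6, -0.3, 6.2]
grip_width: 0.144
position: [0.621, -0.1579, 0.1376]
ft_force: [-1.1, 0.1, 7.0]
grip_width: 0.141
position: [0.6275, -0.1596, 0.1377]
ft_force: [-1.1, 0.6, 7.0]
grip_width: 0.146
```

```bash
python3 -m crank '[[[2.1,0.9,0,0,1],[2.0,1.0,0,0,1],[1.9,1.2,0,0,1]]]' | grep -E "pos|ft|width"
```

```text
position: [0.6335, -0.1626, 0.1377]
ft_force: [-1.2, 0.2, 6.8]
grip_width: 0.145
```

```bash
python3 -m crank '[[[1.9,1.3,0,0,1],[1.8,1.4,0,0,1],[1.7,1.5,0,0,1]]]' | grep -E "pos|ft|width"
```

```text
position: [0.6389, -0.1667, 0.1377]
ft_force: [-1.8, 1.2, 6.8]
grip_width: 0.143
```

```bash
python3 -m crank '[[[1.6,1.6,0,0,1],[1.4,1.7,0,0,1],[1.3,1.8,0,0,1]]]' | grep -E "pos|ft|width"
```

```text
position: [0.6433, -0.1716, 0.1377]
ft_force: [-1.6, 1.6, 6.2]
grip_width: 0.14
```

```bash
python3 -m crank '[[[1.2,1.9,0,0,1],[1.1,2.0,0,0,1],[0.9,2.1,0,0,1]]]' | grep -E "pos|ft|width"
```

```text
position: [0.6444, -0.1727, 0.1374]
ft_force: [-8.8, 9.3, 10.7]
grip_width: 0.147
```

```bash
python3 -m crank '[[[0.8,2.1,0,0,1],[0.7,2.2,0,0,1],[0,0,0,0,1]]]' | grep -E "pos|ft|width"
```

```text
position: [0.646, -0.1754, 0.1374]
ft_force: [-7.5, 10.2, 10.9]
grip_width: 0.143
```

```bash
python3 -m crank '[[[0.5,2.2,0,0,1],[0.4,2.2,0,0,1],[0,0,0,0,1]]]' | grep -E "pos|ft|width"
```

```text
position: [0.6476, -0.1788, 0.1375]
ft_force: [-6.5, 11.3, 9.8]
grip_width: 0.141
```

```bash
python3 -m crank '[[[-0.7,-3.3,0,0,1],[0,0,0,0,0.3],[0,0,0,0,0.3],[0,0,0,0,0.3],[0,0,-15,0,0.3],[0,0,-20,0,0.3],[0,0,-20,0,0.3],[0,0,-20,0,0.3],[0,0,0,0,0.3],[0,0,0,0,0.3]]]' | grep -E "pos|ft"
python3 - <<'E'
from h import *
d=get_image("side");print(reds(d),np.round(proj(d,[.6476,-.1788,.171]),1));t=get_image("top");print(reds(t));print([np.round(proj(t,[*p,.18]),1).tolist() for p in ([.596,-.0567],[.515,-.1755],[.6515,-.061])])
E
```

```text
position: [0.6487, -0.1859, 0.2126]
ft_force: [-1.3, -0.6, -1.0]
[([352.7, 216.2], [350, 209, 7, 16, 72]), ([324.2, 218.5], [322, 211, 6, 16, 78]), ([372.6, 253.3], [369, 245, 8, 18, 102]), ([299.6, 264.9], [297, 256, 6, 18, 97])] [375.5 251.2]
[([333.6, 160.2], [330, 157, 9, 8, 42]), ([390.5, 167.0], [386, 163, 10, 9, 50]), ([329.9, 187.2], [327, 184, 7, 7, 34]), ([389.1, 229.8], [385, 227, 9, 7, 43])]
[[331.0, 186.8], [389.7, 228.8], [333.4, 160.0]]
```

```bash
python3 -m crank '[[[-10,-25.8,0,0,0.3],[-10,-25.8,0,0,0.3],[-10,-25.8,0,0,0.3],[-10,-25.8,0,0,0.3],[-10,-25.8,0,0,0.3],[0,0,15,0,0.3],[0,0,17,0,0.3],[0,0,0,0,0.3],[0,0,0,0,0.3],[0,0,0,0,0.3]]]' | grep -E "pos|ft"; python3 chk.py
```

```text
position: [0.5983, -0.0564, 0.18]
ft_force: [-0.0, -0.2, 0.5]
[ 0.5983 -0.0564  0.18  ] [ 0.43 -1.61]
blob [279, 149, 19, 19, 293] post est [ 0.6551 -0.0622] tool shift mm (x,y) [56.7  5.8]
blob [269, 234, 18, 11, 64] post est [ 0.6042 -0.0556] tool shift mm (x,y) [ 5.8 -0.9]
```

```bash
python3 -m crank '[[[1,-0.6,0,0,0.3],[0,0,11,0,0.3],[0,0,11,0,0.3],[0,0,11,0,0.3],[0,0,6,0,0.3],[0,0,4,0,0.3],[0,0,0,0,0.3]]]' | grep -E "pos|ft"
python3 -m crank '[[[0,0,0,0,1],[0,0,0,0,1],[0,0,0,0,1],[0,0,0,0,1],[0,0,0,0,1],[0,0,0,0,1]]]' 15
python3 arc.py -.34 3 .07;for a in -.55 -1.05 -1.55 -2.05; do python3 arc.py $a 5 .1; done;  for a in -2.55 -2.75 -2.95 -3.15 -3.35 -3.55 -3.75 -3.95 -4.15; do python3 arc.py $a 3 .0667; done
```

```text
position: [0.5985, -0.0552, 0.1356]
ft_force: [0.5, 0.2, 0.3]
time: 25.88
position: [0.5998, -0.0551, 0.1378]
tool_rot: [3.141, -0.0, 0.002]
ft_force: [-0.1, 0.3, 1.7]
grip_width: 0.145
grip_force: 15.0
end -0.55 [-0.9,2.2,0,0,1],[-1.0,2.1,0,0,1],[-1.2,2.1,0,0,1]
end -1.05 [-1.9,2.8,0,0,1],[-2.2,2.6,0,0,1],[-2.4,2.4,0,0,1],[-2.7,2.1,0,0,1],[-2.9,1.8,0,0,1]
end -1.55 [-3.0,1.5,0,0,1],[-3.2,1.2,0,0,1],[-3.3,0.9,0,0,1],[-3.3,0.6,0,0,1],[-3.4,0.2,0,0,1]
end -2.05 [-3.4,-0.1,0,0,1],[-3.4,-0.4,0,0,1],[-3.3,-0.8,0,0,1],[-3.2,-1.1,0,0,1],[-3.1,-1.4,0,0,1]
end -2.55 [-2.9,-1.7,0,0,1],[-2.7,-2.0,0,0,1],[-2.5,-2.3,0,0,1],[-2.3,-2.5,0,0,1],[-2.0,-2.7,0,0,1]
end -2.75 [-1.2,-1.9,0,0,1],[-1.1,-2.0,0,0,1],[-0.9,-2.1,0,0,1]
end -2.95 [-0.8,-2.1,0,0,1],[-0.7,-2.2,0,0,1],[-0.5,-2.2,0,0,1]
end -3.15 [-0.4,-2.2,0,0,1],[-0.2,-2.3,0,0,1],[-0.1,-2.3,0,0,1]
end -3.35 [0.1,-2.3,0,0,1],[0.2,-2.3,0,0,1],[0.4,-2.2,0,0,1]
end -3.55 [0.5,-2.2,0,0,1],[0.7,-2.2,0,0,1],[0.8,-2.1,0,0,1]
end -3.75 [1.0,-2.0,0,0,1],[1.1,-2.0,0,0,1],[1.2,-1.9,0,0,1]
end -3.95 [1.4,-1.8,0,0,1],[1.5,-1.7,0,0,1],[1.6,-1.6,0,0,1]
end -4.15 [1.7,-1.5,0,0,1],[1.8,-1.4,0,0,1],[1.9,-1.3,0,0,1]
end -4.35 [2.0,-1.1,0,0,1],[2.0,-1.0,0,0,1],[2.1,-0.9,0,0,1]
```

```bash
python3 -m crank '[[[-0.9,2.2,0,0,1],[-1.0,2.1,0,0,1],[-1.2,2.1,0,0,1]]]' | grep -E "pos|ft|width"
python3 -m crank '[[[-1.9,2.8,0,0,1],[-2.2,2.6,0,0,1],[-2.4,2.4,0,0,1],[-2.7,2.1,0,0,1],[-2.9,1.8,0,0,1]]]' | grep -E "pos|ft|width"
```

```text
position: [0.5968, -0.0614, 0.1378]
ft_force: [1.3, 0.8, 3.5]
grip_width: 0.138
position: [0.5843, -0.0735, 0.1377]
ft_force: [0.3, 1.5, 4.4]
grip_width: 0.145
```

```bash
python3 -m crank '[[[-3.0,1.5,0,0,1],[-3.2,1.2,0,0,1],[-3.3,0.9,0,0,1],[-3.3,0.6,0,0,1],[-3.4,0.2,0,0,1]]]' | grep -E "pos|ft|width"
```

```text
position: [0.5682, -0.0778, 0.1376]
ft_force: [1.8, 1.8, 5.0]
grip_width: 0.144
```

```bash
python3 -m crank '[[[-3.4,-0.1,0,0,1],[-3.4,-0.4,0,0,1],[-3.3,-0.8,0,0,1],[-3.2,-1.1,0,0,1],[-3.1,-1.4,0,0,1]]]' | grep -E "pos|ft|width"
python3 -m crank '[[[-2.9,-1.7,0,0,1],[-2.7,-2.0,0,0,1],[-2.5,-2.3,0,0,1],[-2.3,-2.5,0,0,1],[-2.0,-2.7,0,0,1]]]' | grep -E "pos|ft|width"
python3 -m crank '[[[-1.2,-1.9,0,0,1],[-1.1,-2.0,0,0,1],[-0.9,-2.1,0,0,1]]]' | grep -E "pos|ft|width"
```

```text
position: [0.5519, -0.074, 0.1376]
ft_force: [1.6, 2.3, 5.0]
grip_width: 0.142
position: [0.5396, -0.0633, 0.1376]
ft_force: [2.7, 0.2, 5.1]
grip_width: 0.143
position: [0.5364, -0.0576, 0.1376]
ft_force: [3.6, -0.2, 5.3]
grip_width: 0.144
```

```bash
python3 -m crank '[[[-0.8,-2.1,0,0,1],[-0.7,-2.2,0,0,1],[-0.5,-2.2,0,0,1]]]' | grep -E "pos|ft|width"
```

```text
position: [0.5343, -0.0515, 0.1376]
ft_force: [2.2, -1.4, 5.9]
grip_width: 0.139
```

```bash
python3 -m crank '[[[-0.4,-2.2,0,0,1],[-0.2,-2.3,0,0,1],[-0.1,-2.3,0,0,1]]]' | grep -E "pos|ft|width"
```

```text
position: [0.5334, -0.0452, 0.1376]
ft_force: [1.6, -4.4, 5.7]
grip_width: 0.143
```

```bash
python3 -m crank '[[[0.1,-2.3,0,0,1],[0,0,0,0,1]]]' | grep -E "pos|ft|width"
```

```text
position: [0.5334, -0.0452, 0.1376]
ft_force: [2.7, -4.5, 6.1]
grip_width: 0.143
```

```bash
python3 -m crank '[[[0.2,-2.3,0,0,1],[0,0,0,0,1]]]' | grep -E "pos|ft|width"
```

```text
position: [0.5334, -0.045, 0.1376]
ft_force: [0.8, -9.1, 6.4]
grip_width: 0.144
```

```bash
python3 -m crank '[[[0.4,-2.2,0,0,1],[0.5,-2.2,0,0,1],[0,0,0,0,1]]]' | grep -E "pos|ft|width"
```

```text
position: [0.5334, -0.043, 0.1376]
ft_force: [-1.2, -12.1, 8.3]
grip_width: 0.143
```

```bash
python3 -m crank '[[[0.5,-2.2,0,0,1],[0.6,-2.2,0,0,1],[0,0,0,0,1]]]' | grep -E "pos|ft|width"
```

```text
position: [0.5337, -0.0387, 0.1375]
ft_force: [-3.4, -12.8, 10.3]
grip_width: 0.146
```

```bash
python3 -m crank '[[[-0.5,3.3,0,0,1],[0,0,0,0,0.3],[0,0,0,0,0.3],[0,0,0,0,0.3],[0,0,-15,0,0.3],[0,0,-20,0,0.3],[0,0,-30,0,0.3],[0,0,-30,0,0.3],[0,0,-20,0,0.3],[0,0,0,0,0.3]]]' | grep -E "pos|ft|time"
python3 - <<'E'
from h import *
t=get_image("top");d=get_image("side");L=dict(N=(.6515,-.0611),S=(.5152,-.1752),E=(.6476,-.1788),W=(.5337,-.0387))
print(reds(t),reds(d))
for k,p in L.items(): print(k,np.round(proj(t,[*p,.18]),1),np.round(proj(d,[*p,.171]),1))
a=cv2.resize(t["pixels"][120:265,270:430,::-1],(400,362));b=cv2.resize(d["pixels"][190:335,250:410,::-1],(400,362));cv2.imwrite("pics/end.png",np.hstack([a,b]))
E
```

```text
time: 30.22
position: [0.5368, -0.0321, 0.256]
ft_force: [-0.9, 0.8, 0.2]
[] [([352.7, 215.4], [350, 207, 6, 18, 81]), ([290.1, 218.9], [288, 211, 6, 17, 80]), ([372.5, 252.4], [369, 243, 8, 20, 126]), ([299.7, 264.6], [297, 255, 6, 19, 98])]
N [333.5 160. ] [352.4 214.6]
S [389.5 228.7] [301.4 262.2]
E [390.9 164. ] [375.5 251.2]
W [321.6 217.3] [291.8 216.9]
```

View pics/end.png

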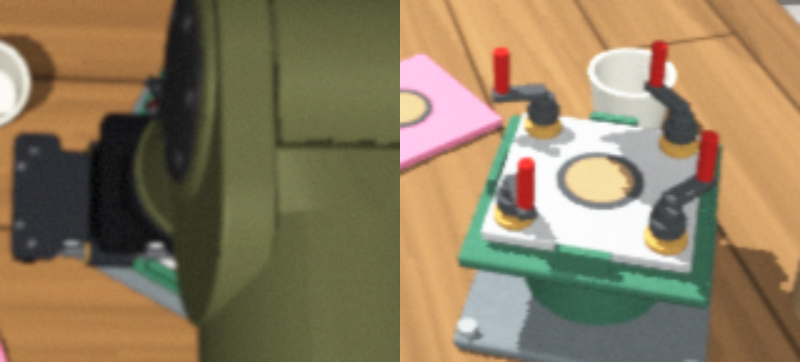

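All four posts stand where I left them: in the side view at (353,215), (300,265), (372,252) and (290,219). The plate looks level and the gripper is clear.

```bash
python3 -c "
from bench import job
print(job.close_job())"
```

```text
the job is handed in; nothing more can be done
None
```

All four nuts are tightened in cross order and nipped about 0.19 to 0.24 rad past firm by my position readings; the gripper is released and clear, and the job was handed in at about 30 s (no verdict was returned).

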